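# Bring a plain shaft by way of the V rest to the roll-check stand

## Task

Draw the plain thick shaft (not the thin one, nor the one with a collar) out of the wooden rack by its free end and lay it in the notches of the low V rest, about centred, and let go. Then take it again by its middle and lay it in the notches of the long check stand, between the end plates. Set the shaft down each time; do not drop it.

Things in the scene. Friction and masses are not known exactly. Their poses are not given: they have to be found in the camera images.
- shaft: Plain smooth aluminium bar, 14 mm diameter, 160 mm long, 70 g. Origin at its middle, on its axis; x along the bar. At the start level in a rack bore, axis 45 mm above the table, its +x end sticking out 66 to 74 mm: draw it out 95 mm along +x before lifting. In the other bores, same length: a shaft 8 mm thick, and a 14 mm one with a 28 mm wide collar at its free end.
- rack: Fixed wooden block, 260 (x) x 100 (y) x 72 mm high, three 22 mm square bores right through along y, at x = -80, 0, +80 mm; bore floor 38 mm up, roof 60 to 72 mm up. Origin at the centre of its underside. Shafts stick out of its front (face y = -50 mm) towards its -y, the middle of the table. Which shaft is in which bore varies.
- v_rest: Fixed low dark steel V rest: base 90 x 70 x 10 mm, two uprights 12 mm thick, 62 mm wide, 66 mm high, at x = -33 and +33 mm (54 mm free between them), each with a 90 degree V notch 42 mm wide at the mouth. Origin at the centre of its underside, z up, x along the notches. The shaft lying in it has its axis at y = 0, 55 mm above the origin.
- stand: Fixed check stand: grey base 214 x 90 x 12 mm, two steel posts 10 mm thick, 62 mm wide, 86 mm high at x = -55 and +55 mm, each with a 90 degree V notch 42 mm wide; end plates 56 mm wide, 88 mm high, inner faces at x = -95 and +95 mm. Origin at the centre of its underside, z up, x along the notches. The shaft lying in it, either way round, has its axis at y = 0, 75 mm above the origin.
Not all that is in view belongs to the job. Leave any purple or turquoise look-alike of the shaft alone. Several things look just like the stand: the one meant starts farthest to the robot's left.

How it is judged (in metres and radians):
On the way:
1. the plain shaft lies in both notches of the V rest, its middle within 20 mm of the rest's middle along the notches, at rest and let go (x of shaft in the frame of v_rest between -0.02 and 0.02 m and y of shaft in the frame of v_rest between -0.006 and 0.006 m and z of shaft in the frame of v_rest between 0.05 and 0.06 m and angle between the x axis of shaft and the x axis of v_rest, either way round below 0.17 rad and contact force between the fingers and shaft below 0.1 N and linear speed of shaft below 0.03 m/s), for 0.2 s.
At the end, for the whole second after the job is handed in: The plain shaft lies at rest and let go in both notches of the check stand, between the end plates: its middle within 18 mm of the stand's middle along the notches, within 6 mm across them and within 5 mm of its seated height, in line within 10 degrees (x of shaft in the frame of stand between -0.018 and 0.018 m and y of shaft in the frame of stand between -0.006 and 0.006 m and z of shaft in the frame of stand between 0.07 and 0.08 m and angle between the x axis of shaft and the x axis of stand, either way round below 0.17 rad and contact force between the fingers and shaft below 0.1 N and linear speed of shaft below 0.03 m/s); the robot touches nothing.
It fails at once if the shaft is dropped: it falls freely, out of the fingers, from more than about 20 mm (faster than 0.65 m/s) (contact force between the fingers and shaft below 0.05 N and linear speed of shaft above 0.65 m/s).
It also fails if it takes over 50 s, if anything falls off the work surface, if the arm or the gripper's body presses on something with over 40 N, if the wrist force passes 120 N, or if a joint passes its speed limit or range.

## Robot

A 6-joint arm with a two-finger parallel gripper is mounted at the origin on the work surface. World frame = base frame: x ahead of the robot, y to its left, z up, the work surface at z = 0. Lengths are in m, angles in degrees, forces in N, time in s.
With the tool pointing down it reaches from about 0.375 to 0.9 m from the base axis. Payload 3.1 kg.
Tool frame: the origin (TCP) lies where the fingers leave the gripper's body, on its centre line; the fingertips stand 70 mm ahead of it and the grasp point (between the pads) lies 51 mm ahead of it; z points along the fingers, y is the line along which they close (so a half turn about z gives the same grasp; the last joint's range is limited). The gripper opens to 87 mm and grips with 3 to 60 N. Pads are 19 mm wide; open, the fingers measure 117 mm over their backs; the gripper's body (75 mm by 190 mm) begins 51 mm behind the grasp point.
Start: joints at [-86.717, 30.224, 82.088, -0, 67.689, -10.227], TCP at [0.146, -0.608, 0.292] pointing down, gripper open.
Joint ranges: [-176.69, 176.69], [-43.24, 126.21], [12.49, 139.97], [-82, 262], [0, 151.66], [-163.58, 163.58]. Speed limits (degrees/s): [159.86, 159.86, 180, 180, 180, 180].

## Interface

Orientations are given as a 3x3 rotation matrix whose columns are the frame's x, y, z axes.
In Python, from rig import readout, capture, calibration, bot, look_for gives the robot as it stands. The module is installed in compiled form; this text tells all that it offers.
- The arm moves only by the shell command python3 -m pendant 'ROWS'. ROWS is JSON, a list of rows, each a list of 7 numbers: the shift along the tool's x, y, z normalised to -1 to 1, where 1 is 200 mm, then the turn, a rotation vector about the tool's x, y, z normalised to -1 to 1, where 1 is 180 degrees, then the closure, from -1 (fully open) to 1 (shut). In form: [[dx, dy, dz, ax, ay, az, grip], ...]. A call has 1 to 8 rows; each row is the pose to reach, as a shift and turn from the pose commanded when the call began, along the tool's axes at that moment, turning the shorter way round; what a row does not reach only later rows make up. A row lasts 1/10 s, in which the tool goes at most 50 mm and 8.59 degrees, less where a joint would pass 70% of its speed; a pose out of reach is approached as far as the arm can. A call with a number of a shift or a turn outside -1 to 1 is refused whole. A call with a gripper value outside its range is refused whole. The fingers move at their own pace and stop on an object; the grip force is fixed at half the most. Time passes only in rows, so rows that repeat a pose let the fingers close. It gives the time, the measured TCP pose, the force, the opening and the grip force at its end, in the units of the state.
- readout.read_state(): the state, without advancing time (a new reading comes with each control period).
- capture(name): name is "side" or "top" or "wrist"; returns (picture, depth): 400x640x3 uint8, red, green, blue; 400x640 float32, m along the optical axis (not along the pixel's ray), 0 where there is no reading.
- calibration(name): a dict with "mtx" (3x3 intrinsics, pixels), "k1" (the pictures are not rectified: a ray, as slopes to the right and down, at radius r is drawn at 1 + k1 r^2 times it, then the intrinsics apply), "T" (4x4, takes a point from camera to world coordinates); the wrist camera has in their place "mount" (4x4, takes a point from camera to tool coordinates, whose origin is the TCP and whose axes are the flange's). Camera axes: x right, y down, z forward; pixel columns grow to the right and rows downward; lengths in m; the calibration is good to about 2 mm. A picture is of the moment at which its call begins: read the wrist's pose just before it. calibration takes no time and is no camera call.
- bot.hand_in(): hands the job in; it is judged then, once.
Trained networks look in the newest picture that a camera, given by its name, has taken for a name from the list of things; names that differ only in an ending like _2 or _b are one class to them, and where a whole thing is asked for, a point or a joint stands for the part that bears it (a point fixed in the world has none). Each returns a list of dicts, best first, with "conf" (0 to 1); they miss things now and then, are a little off and sometimes report something else, mostly with a low value. They report only what shows in the picture. A call takes as long as a camera call. They do not tell look-alikes from the thing itself.
- look_for(thing, camera): "extent" ([left, top, right, bottom] in pixels, round what is visible of it).
The state is a dict: "time_s": time; "joint_positions": joint angles; "qvel": joint speeds; "tau": joint torques, N m; "position": TCP position; "tcp_rot": TCP orientation; "force": force on the tool from outside, world axes, zero at the start; "moment": the same for the moment, N m; "opening": opening from 0.0 (shut) to 1.0 (fully open); "grasp_force": force on a finger pad.
Only numpy, scipy, OpenCV 4.12 (cv2) and the standard library are available. Lean on these libraries where they do the work, as an engineer would, in place of code of your own. Each camera call takes 0.05 s, during which the arm holds its last target. There are 200 camera calls.

## Working session

There is one attempt and no reset: what is moved stays moved. The work goes in short steps, Python scripts to look and compute and a shell command to move; the robot and the scene stay as the last step left them, time stands still between calls to the robot, and variables do not carry over. Pictures are saved under pics/ and viewed, at most 10 in all, crops included, and the job is handed in when it is done.

```bash
mkdir -p pics; cat > h.py <<'E'
import numpy as np, cv2
from rig import readout, capture, calibration, bot, look_for
np.set_printoptions(precision=4,suppress=True)
def cloud(name):
    s=readout.read_state(); c=calibration(name); img,d=capture(name)
    if name=="wrist":
        T=np.eye(4);T[:3,:3]=np.array(s["tcp_rot"]);T[:3,3]=s["position"];T=T@np.array(c["mount"])
    else: T=np.array(c["T"])
    v,u=np.mgrid[0:400,0:640]
    pts=np.stack([u.ravel(),v.ravel()],1).astype(float)[:,None]
    n=cv2.undistortPoints(pts,np.array(c["mtx"],float),np.array([c["k1"],0,0,0],float))[:,0].reshape(400,640,2)
    P=np.concatenate([n,np.ones((400,640,1))],2)*d[...,None]
    W=P@T[:3,:3].T+T[:3,3]; W[d==0]=np.nan
    return img,d,W,T
def save(img,f): cv2.imwrite("pics/"+f,img[...,::-1])
E
python3 - <<'E'
from h import *
s=readout.read_state();print(s["time_s"],s["tcp_rot"],s["position"])
for n in("top","side"):
    img,d,W,T=cloud(n);save(img,n+"0.png");np.save(n+"0.npy",W);np.save(n+"0i.npy",img);print(n,T)
    for t in("shaft","rack","v_rest","stand"):
        for r in look_for(t,n)[:6]:
            e=np.array(r["extent"]).astype(int);u,v=(e[0]+e[2])//2,(e[1]+e[3])//2
            print(t,round(r["conf"],2),e,W[min(v,399),min(u,639)])
E
```

```text
0.0 [[ 0.9723  0.2336 -0.0002]
 [ 0.2336 -0.9723  0.0021]
 [ 0.0004 -0.0021 -1.    ]] [ 0.146  -0.6071  0.2913]
top [[ 0.0444 -0.9776  0.2055  0.2252]
 [-0.999  -0.0433  0.0097  0.0035]
 [-0.0006 -0.2058 -0.9786  1.1239]
 [ 0.      0.      0.      1.    ]]
shaft 0.91 [261 214 304 265] [0.3522 0.1152 0.0173]
shaft 0.68 [290  89 302 151] [0.6736 0.0988 0.0116]
shaft 0.59 [316 168 353 203] [ 0.4992 -0.01    0.011 ]
shaft 0.54 [224 161 250 170] [0.5305 0.2375 0.0509]
rack 0.88 [173 111 235 217] [0.5228 0.3142 0.0743]
v_rest 0.84 [315 168 351 204] [ 0.496  -0.0075  0.013 ]
stand 0.82 [463 341 515 367] [ 0.0992 -0.3957  0.0191]
stand 0.69 [417 135 469 227] [ 0.5213 -0.2916  0.0156]
side [[ 0.81   -0.4343  0.394  -0.1816]
 [-0.586  -0.5757  0.5702 -0.9144]
 [-0.0208 -0.6928 -0.7209  1.1799]
 [ 0.      0.      0.      1.    ]]
shaft 0.65 [248 192 280 196] [0.3385 0.1293 0.0127]
shaft 0.62 [336 149 372 170] [0.6719 0.0908 0.0082]
stand 0.78 [281 284 343 372] [ 0.1836 -0.3486  0.0117]
stand 0.6 [361 206 427 270] [ 0.19   -0.5758  0.5836]
```

```bash
python3 - <<'E'
import cv2
a=cv2.imread("pics/top0.png")
cv2.imwrite("pics/top0c.png",cv2.resize(a[80:380,150:550],(800,600),interpolation=cv2.INTER_CUBIC))
E
```

```text
(no output)
```

View pics/top0c.png

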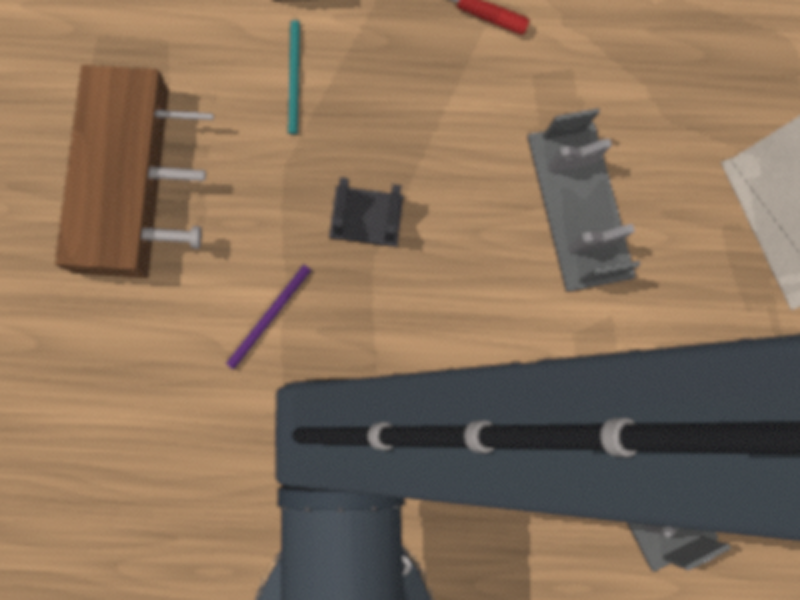

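View pics/side0.png

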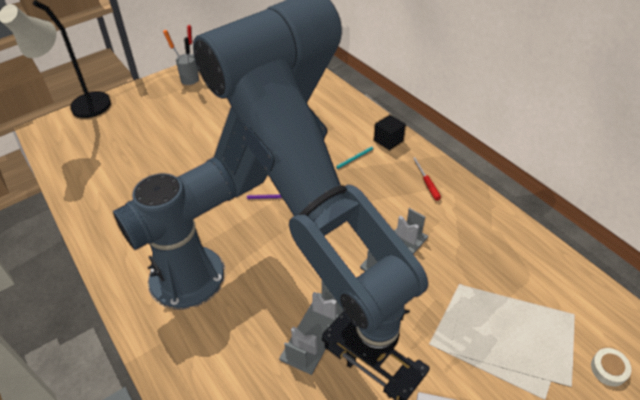

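The top view shows the rack at left, with the thin shaft at crop (185,115), the plain thick one at (178,174) and the collared one at (172,236). The V rest is at (367,212). The leftmost stand is at (582,200), and another one sits under the arm at (680,545). The side view confirms two stands, with the arm hiding most of the rest. Next I measure from the top cloud.

```bash
python3 - <<'E'
from h import *
W=np.load("top0.npy")
def reg(u0,v0,u1,v1,z0,z1):
    m=np.zeros((400,640),bool);m[v0:v1,u0:u1]=1
    return W[m&(W[...,2]>z0)&(W[...,2]<z1)]
def rect(p,n):
    r=cv2.minAreaRect(p[:,:2].astype(np.float32));print(n,len(p),"c",np.array(r[0]),"size",np.array(r[1]),"ang",r[2],"zmed",np.median(p[:,2]))
rect(reg(172,108,240,222,.062,.085),"racktop")
for n,b in dict(thin=(225,130,262,145),thick=(225,158,262,178),coll=(220,190,262,206)).items():
    rect(reg(*b,.035,.06),n)
rect(reg(312,165,355,206,.004,.08),"vrest all"); rect(reg(312,165,355,206,.05,.08),"vrest top")
rect(reg(410,130,475,230,.004,.1),"stand all"); rect(reg(410,130,475,230,.006,.02),"stand base")
for n,b in dict(far=(410,130,475,180),near=(410,180,475,230)).items():rect(reg(*b,.06,.1),"stand top "+n)
E
```

```text
racktop 4129 c [0.5304 0.318 ] size [0.1019 0.2607] ang 89.01982879638672 zmed 0.07175275062480346
thin 116 c [0.6119 0.2384] size [0.0397 0.0744] ang 16.94146156311035 zmed 0.045110004961290695
thick 169 c [0.5187 0.2404] size [0.0725 0.0486] ang 73.24531555175781 zmed 0.049782334183323895
coll 220 c [0.443  0.2383] size [0.0749 0.0405] ang 83.81456756591797 zmed 0.05005778154514662
vrest all 991 c [ 0.5009 -0.0064] size [0.1071 0.1074] ang 2.8827126026153564 zmed 0.010981782020563102
vrest top 220 c [ 0.4935 -0.0063] size [0.0777 0.0627] ang 84.73123168945312 zmed 0.06204785598538132
stand all 3179 c [ 0.5331 -0.2935] size [0.2719 0.171 ] ang 0.0965639129281044 zmed 0.012971335953672947
stand base 2179 c [ 0.5318 -0.2828] size [0.1485 0.2616] ang 88.01710510253906 zmed 0.012043322817867574
stand top far 282 c [ 0.5932 -0.2666] size [0.0516 0.0652] ang 13.704489707946777 zmed 0.07934825035734228
stand top near 238 c [ 0.4466 -0.3022] size [0.0514 0.0644] ang 13.711227416992188 zmed 0.08211590463068474
```

```bash
cat > go.py <<'E'
import sys
from h import *
from scipy.spatial.transform import Rotation as Ro
x,y,z,yaw=map(float,sys.argv[1:5])
s=readout.read_state();R=np.array(s["tcp_rot"]);a=np.radians(yaw)
D=np.array([[np.cos(a),np.sin(a),0],[np.sin(a),-np.cos(a),0],[0,0,-1]])
d=R.T@(np.array([x,y,z])-s["position"]);w=Ro.from_matrix(R.T@D).as_rotvec(degrees=True)
print("t",round(s["time_s"],2),"row",np.round(np.r_[d/.2,w/180],3).tolist(),"rows>=",round(max(np.linalg.norm(d)/.05,np.linalg.norm(w)/8.59),1),"pos",s["position"],"open",s["opening"])
E
python3 go.py 0.35 -0.45 0.3 50;  python3 -c "
from h import *;print(calibration('wrist'))"
```

```text
t 0.5 row [1.176, -0.528, -0.039, -0.0, -0.0, -0.203] rows>= 5.2 pos [ 0.146  -0.6077  0.2922] open 0.9987032852907416
{'mtx': array([[346.3459,   0.    , 323.6917],
       [  0.    , 346.3459, 199.5005],
       [  0.    ,   0.    ,   1.    ]]), 'k1': -0.07583528409676472, 'mount': array([[-0.0005, -0.97  , -0.243 ,  0.066 ],
       [ 1.    , -0.0003, -0.0009, -0.0002],
       [ 0.0008, -0.243 ,  0.97  , -0.0924],
       [ 0.    ,  0.    ,  0.    ,  1.    ]])}
```

```bash
python3 -m pendant '[[0.25,-0.11,0,0,0,-0.05,0],[0.5,-0.22,0,0,0,-0.1,0],[0.75,-0.34,0,0,0,-0.15,0],[1,-0.45,0,0,0,-0.2,0],[1,-0.45,0,0,0,-0.2,0],[1,-0.45,0,0,0,-0.2,0]]'; python3 go.py 0.45 -0.27 0.3 85
```

```text
time_s: 1.1
position: [0.3217, -0.4711, 0.2924]
tcp_rot: [[0.646, 0.764, 0.0], [0.764, -0.646, 0.001], [0.001, -0.0, -1.0]]
force: [-0.0, -0.4, 0.4]
opening: 0.554
grasp_force: 0.0
t 1.1 row [1.182, -0.16, -0.037, 0.0, -0.0, -0.196] rows>= 4.8 pos [ 0.3217 -0.4711  0.2924] open 0.5538226298595437
```

```bash
python3 -m pendant '[[0.25,-0.04,0,0,0,-0.05,0],[0.5,-0.08,0,0,0,-0.1,0],[0.75,-0.12,0,0,0,-0.15,0],[1,-0.16,0,0,0,-0.2,0],[1,-0.16,0,0,0,-0.2,0],[1,-0.16,0,0,0,-0.2,0]]'; python3 - <<'E'
from h import *
img,d,W,T=cloud("wrist");save(img,"w1.png");np.save("w1.npy",W)
E
python3 go.py 0.5 -0.1 0.3 90
```

```text
time_s: 1.7
position: [0.4252, -0.3007, 0.2925]
tcp_rot: [[0.077, 0.997, 0.0], [0.997, -0.077, -0.001], [-0.001, 0.0, -1.0]]
force: [-0.0, 0.5, 0.2]
opening: 0.498
grasp_force: 0.0
t 1.75 row [1.035, 0.294, -0.039, 0.0, 0.001, -0.025] rows>= 4.3 pos [ 0.4249 -0.3017  0.2925] open 0.5006078277100139
```

View pics/w1.png

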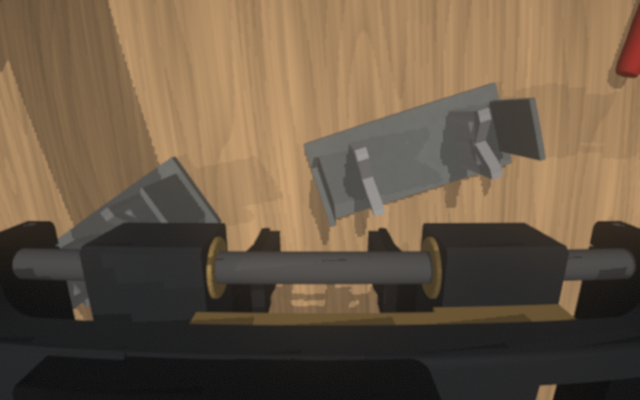

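The wrist view shows the wanted stand at (305–545, 85–220) and another stand at lower left (60–220, 160–300). I continue to the rack and refine the stand position from this cloud.

```bash
python3 -m pendant '[[0.25,0.07,0,0,0,0,0],[0.5,0.14,0,0,0,-0.01,0],[0.75,0.21,0,0,0,-0.02,0],[1,0.3,0,0,0,-0.025,0],[1,0.3,0,0,0,-0.025,0],[1,0.3,0,0,0,-0.025,0]]'; python3 - <<'E'
from h import *
W=np.load("w1.npy")[70:235,290:560].reshape(-1,3)
for lo,hi,n in((.07,.1,"top"),(.008,.016,"base")):
    p=W[(W[:,2]>lo)&(W[:,2]<hi)]
    r=cv2.minAreaRect(p[:,:2].astype(np.float32));print(n,len(p),r,np.median(p[:,2]))
img,d,W,T=cloud("wrist");save(img,"w2.png");np.save("w2.npy",W)
p=W.reshape(-1,3);p=p[(p[:,2]>.05)&(p[:,2]<.075)&(abs(p[:,1]+.006)<.07)&(abs(p[:,0]-.494)<.07)]
print(len(p),cv2.minAreaRect(p[:,:2].astype(np.float32)))
E
python3 go.py 0.53 0.12 0.2 90
```

```text
time_s: 2.35
position: [0.501, -0.1066, 0.2923]
tcp_rot: [[-0.0, 1.0, 0.0], [1.0, 0.0, -0.001], [-0.001, 0.0, -1.0]]
force: [0.3, 0.4, 0.4]
opening: 0.496
grasp_force: 0.0
top 3226 ((0.5195460915565491, -0.283706396818161), (0.20201511681079865, 0.06298002600669861), 13.605047225952148) 0.08396836078408462
base 11839 ((0.5194566249847412, -0.28376084566116333), (0.21401509642601013, 0.09077177196741104), 13.662361145019531) 0.011885600005068442
1790 ((0.4930066168308258, -0.005483131855726242), (0.07911065965890884, 0.06289456784725189), 84.51568603515625)
t 2.4 row [1.139, 0.145, 0.46, 0.0, 0.0, -0.0] rows>= 4.9 pos [ 0.5006 -0.1076  0.2922] open 0.4976235896777685
```

```bash
python3 -m pendant '[[0.25,0.03,0.05,0,0,0,0],[0.5,0.07,0.1,0,0,0,0],[0.75,0.1,0.15,0,0,0,0],[1,0.145,0.2,0,0,0,0],[1,0.145,0.2,0,0,0,0],[1,0.145,0.2,0,0,0,0]]'; python3 - <<'E'
from h import *
img,d,W,T=cloud("wrist");save(img,"w3.png");np.save("w3.npy",W)
P=W.reshape(-1,3)
p=P[(P[:,2]>.066)&(P[:,2]<.08)&(P[:,1]>.25)];print("rack",len(p),cv2.minAreaRect(p[:,:2].astype(np.float32)))
for x0 in(.445,.53,.61):
    p=P[(P[:,2]>.032)&(P[:,2]<.062)&(P[:,1]<.262)&(P[:,1]>.15)&(abs(P[:,0]-x0)<.03)]
    print(x0,len(p),p.min(0),p.max(0),cv2.minAreaRect(p[:,:2].astype(np.float32)),cv2.fitLine(p[:,:2].astype(np.float32),cv2.DIST_HUBER,0,.01,.01).ravel())
E
```

```text
time_s: 3.0
position: [0.5299, 0.0929, 0.2518]
tcp_rot: [[0.0, 1.0, -0.001], [1.0, -0.0, -0.001], [-0.001, -0.001, -1.0]]
force: [-0.1, -0.6, 0.9]
opening: 0.495
grasp_force: 0.0
rack 0 ((0.0, 0.0), (0.0, 0.0), 0.0)
0.445 1368 [0.4344 0.2013 0.0326] [0.4618 0.2492 0.06  ] ((0.4486677348613739, 0.22540783882141113), (0.04794726148247719, 0.027282673865556717), 88.4101791381836) [0.0022 1.     0.4498 0.2205]
0.53 1086 [0.5209 0.2013 0.0406] [0.5348 0.2477 0.0535] ((0.5278983116149902, 0.22449570894241333), (0.04628764092922211, 0.013809580355882645), 89.76947784423828) [0.0116 0.9999 0.5278 0.224 ]
0.61 660 [0.6034 0.1983 0.0385] [0.6124 0.2495 0.0482] ((0.6077487468719482, 0.22391065955162048), (0.051173582673072815, 0.008353298529982567), 88.8628921508789) [0.0177 0.9998 0.6073 0.2239]
```

View pics/w3.png

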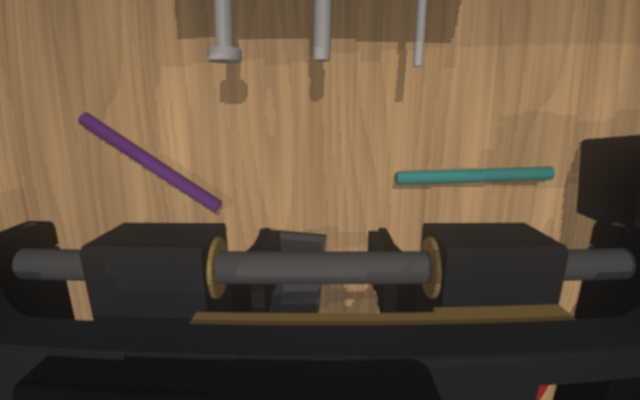

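Plain thick shaft is the middle one, tip at (322,58) (collared left, thin right). Its axis is at x≈0.528, its end at y≈0.201.

```bash
python3 go.py 0.5277 0.221 0.15 89.2; python3 go.py 0.5277 0.221 0.096 89.2
```

```text
t 3.05 row [0.645, -0.012, 0.51, -0.0, 0.0, 0.004] rows>= 3.3 pos [0.5299 0.092  0.2521] open 0.5016201333834506
t 3.05 row [0.646, -0.012, 0.78, -0.0, 0.0, 0.004] rows>= 4.1 pos [0.5299 0.092  0.2521] open 0.5016201333834506
```

```bash
python3 -m pendant '[[0.22,-0.01,0.15,0,0,0.004,0],[0.44,-0.012,0.3,0,0,0.004,0],[0.645,-0.012,0.45,0,0,0.004,0],[0.645,-0.012,0.5,0,0,0.004,0],[0.645,-0.012,0.6,0,0,0.004,0],[0.645,-0.012,0.7,0,0,0.004,0],[0.645,-0.012,0.78,0,0,0.004,0],[0.645,-0.012,0.78,0,0,0.004,0]]'; python3 -m pendant '[[0,0,0,0,0,0,0]]'; python3 go.py 0.5277 0.221 0.096 89.2
```

```text
time_s: 3.85
position: [0.527, 0.2199, 0.0948]
tcp_rot: [[0.016, 1.0, -0.004], [1.0, -0.016, -0.001], [-0.002, -0.004, -1.0]]
force: [-0.3, 0.5, -0.6]
opening: 0.5
grasp_force: 0.0
time_s: 3.95
position: [0.528, 0.221, 0.0967]
tcp_rot: [[0.015, 1.0, 0.0], [1.0, -0.015, -0.0], [-0.0, 0.0, -1.0]]
force: [0.8, -0.3, -0.4]
opening: 0.503
grasp_force: 0.0
t 3.95 row [0.0, -0.002, 0.003, 0.0, 0.0, -0.0] rows>= 0.0 pos [0.528  0.221  0.0967] open 0.5033591436847459
```

```bash
python3 -m pendant '[[0,0,0,0,0,0,1],[0,0,0,0,0,0,1],[0,0,0,0,0,0,1],[0,0,0,0,0,0,1],[0,0,0,0,0,0,1],[0,0,0,0,0,0,1],[0,0,0,0,0,0,1],[0,0,0,0,0,0,1]]'; python3 -m pendant '[[-0.0,0,-0.005,0,0,0,1],[-0.05,0,-0.005,0,0,0,1]]'
```

```text
time_s: 4.75
position: [0.5271, 0.2233, 0.0963]
tcp_rot: [[0.012, 1.0, 0.0], [1.0, -0.012, 0.0], [0.0, 0.0, -1.0]]
force: [0.4, 0.0, -0.4]
opening: 0.15
grasp_force: 30.0
time_s: 4.95
position: [0.5268, 0.2137, 0.0972]
tcp_rot: [[0.011, 1.0, 0.0], [1.0, -0.011, 0.0], [0.0, 0.0, -1.0]]
force: [-0.6, 1.0, 0.2]
opening: 0.146
grasp_force: 30.0
```

```bash
python3 -m pendant '[[-0.07,0,0,0,0,0,1],[-0.15,0,0,0,0,0,1],[-0.23,0,0,0,0,0,1],[-0.31,0,0,0,0,0,1],[-0.39,0,0,0,0,0,1],[-0.47,0,0,0,0,0,1],[-0.53,0,0,0,0,0,1],[-0.53,0,0,0,0,0,1]]'; python3 go.py 0.498 0.05 0.16 84.5
```

```text
time_s: 5.75
position: [0.5257, 0.1052, 0.0973]
tcp_rot: [[0.015, 1.0, -0.0], [1.0, -0.015, -0.0], [-0.0, -0.0, -1.0]]
force: [0.5, 0.1, -1.5]
opening: 0.15
grasp_force: 30.0
t 5.75 row [-0.278, -0.134, -0.314, -0.0, 0.0, 0.026] rows>= 1.8 pos [0.5257 0.1052 0.0973] open 0.15021180145205565
```

```bash
python3 -m pendant '[[0,0,-0.1,0,0,0,1],[0,0,-0.2,0,0,0,1],[0,0,-0.3,0,0,0,1],[0,0,-0.4,0,0,0,1],[0,0,-0.4,0,0,0,1]]'; python3 - <<'E'
from h import *
s=readout.read_state();R=np.array(s["tcp_rot"])
img,d,W,T=cloud("wrist");save(img,"w4.png")
t=(W.reshape(-1,3)-s["position"])@R
p=t[(t[:,0]>.02)&(t[:,0]<.16)&(abs(t[:,1])<.03)&(t[:,2]>.02)&(t[:,2]<.08)]
print(len(p),p.min(0),p.max(0),cv2.minAreaRect(p[:,:2].astype(np.float32)))
for a in np.arange(.03,.15,.02):
    q=p[abs(p[:,0]-a)<.01]
    if len(q):print(a,np.median(q,0),q[:,2].min())
E
python3 go.py 0.498 0.05 0.18 84.5
```

```text
time_s: 6.25
position: [0.527, 0.1076, 0.1796]
tcp_rot: [[0.012, 1.0, 0.006], [1.0, -0.012, 0.0], [0.0, 0.006, -1.0]]
force: [-0.2, -0.6, -0.4]
opening: 0.15
grasp_force: 30.0
7787 [ 0.02   -0.0069  0.043 ] [0.1093 0.008  0.0533] ((0.0645885244011879, 0.000526410061866045), (0.08919398486614227, 0.01407653745263815), 0.666183352470398)
0.03 [0.0303 0.0001 0.046 ] 0.04357880534558233
0.05 [0.0502 0.0001 0.0461] 0.04351624602983824
0.07 [0.0701 0.0005 0.0463] 0.04304435928262357
0.09000000000000001 [0.0901 0.0009 0.0463] 0.04363990170681479
0.11000000000000001 [0.1039 0.0012 0.0465] 0.043838462783746326
t 6.3 row [-0.289, -0.138, -0.009, 0.001, -0.0, 0.027] rows>= 1.3 pos [0.5262 0.1076 0.1782] open 0.14495489640003645
```

View pics/w4.png

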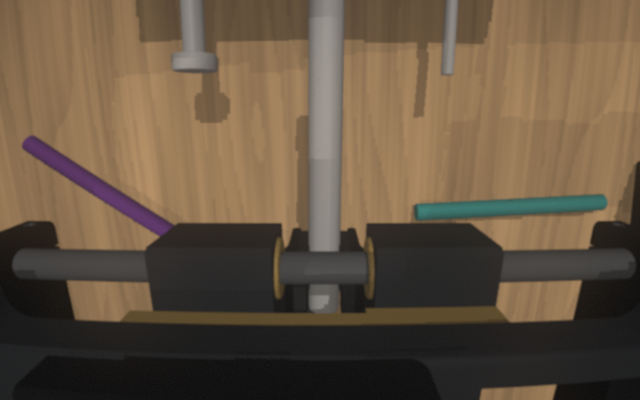

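The shaft is held level and straight: it runs up from the fingers at (325,260) to (325,0).

```bash
python3 go.py 0.4873 -0.0642 0.178 85.1
```

```text
t 6.3 row [-0.861, -0.185, 0.0, 0.001, -0.0, 0.023] rows>= 3.5 pos [0.5262 0.1076 0.1782] open 0.14495489640003645
```

```bash
python3 -m pendant '[[-0.17,-0.04,0,0,0,0.005,1],[-0.34,-0.08,0,0,0,0.01,1],[-0.51,-0.12,0,0,0,0.015,1],[-0.68,-0.15,0,0,0,0.02,1],[-0.8,-0.18,0,0,0,0.023,1],[-0.861,-0.185,0,0,0,0.023,1],[-0.861,-0.185,0,0,0,0.023,1],[-0.861,-0.185,0,0,0,0.023,1]]'; python3 go.py 0.4873 -0.0642 0.107 85.1;  python3 - <<'E'
from h import *
img,d,W,T=cloud("wrist");save(img,"w5.png")
P=W.reshape(-1,3)
p=P[(P[:,2]>.11)&(P[:,2]<.16)&(P[:,1]>-.05)&(P[:,1]<.2)&(abs(P[:,0]-.49)<.04)]
print(p.min(0),p.max(0),cv2.minAreaRect(p[:,:2].astype(np.float32)))
E
```

```text
time_s: 7.1
position: [0.4863, -0.0639, 0.1767]
tcp_rot: [[0.085, 0.996, -0.001], [0.996, -0.085, 0.001], [0.001, -0.001, -1.0]]
force: [-0.7, -0.0, 0.4]
opening: 0.147
grasp_force: 30.0
t 7.1 row [-0.001, 0.005, 0.349, -0.0, -0.0, 0.0] rows>= 1.4 pos [ 0.4863 -0.0639  0.1767] open 0.14713743412217456
[ 0.4805 -0.05    0.123 ] [0.5033 0.0452 0.1339] ((0.4919688105583191, -0.0028758347034454346), (0.09564142674207687, 0.01410231925547123), 84.53799438476562)
```

```bash
python3 -m pendant '[[0,0.005,0.08,0,0,0,1],[0,0.005,0.16,0,0,0,1],[0,0.005,0.23,0,0,0,1],[0,0.005,0.28,0,0,0,1],[0,0.005,0.31,0,0,0,1],[0,0.005,0.335,0,0,0,1],[0,0.005,0.345,0,0,0,1],[0,0.005,0.345,0,0,0,1]]'; python3 -m pendant '[[0,0,0.005,0,0,0,1],[0,0,0.005,0,0,0,1]]'
```

```text
time_s: 7.95
position: [0.4875, -0.0646, 0.1083]
tcp_rot: [[0.084, 0.996, 0.0], [0.996, -0.084, -0.0], [0.0, 0.0, -1.0]]
force: [-0.1, -1.1, -1.0]
opening: 0.147
grasp_force: 30.0
time_s: 8.15
position: [0.4876, -0.0648, 0.1075]
tcp_rot: [[0.085, 0.996, 0.001], [0.996, -0.085, -0.0], [-0.0, 0.001, -1.0]]
force: [-0.2, 0.4, -0.0]
opening: 0.144
grasp_force: 30.0
```

```bash
python3 -m pendant '[[0,0,0.005,0,0,0,1],[0,0,0.005,0,0,0,1]]'; python3 -m pendant '[[0,0,0.005,0,0,0,1],[0,0,0.005,0,0,0,1]]'
```

```text
time_s: 8.35
position: [0.4877, -0.0648, 0.1065]
tcp_rot: [[0.085, 0.996, 0.001], [0.996, -0.085, -0.0], [-0.0, 0.001, -1.0]]
force: [-0.3, -1.0, 1.6]
opening: 0.151
grasp_force: 30.0
time_s: 8.55
position: [0.4877, -0.0649, 0.1058]
tcp_rot: [[0.084, 0.996, 0.001], [0.996, -0.084, -0.0], [-0.0, 0.001, -1.0]]
force: [-0.5, -0.1, 5.5]
opening: 0.145
grasp_force: 30.0
```

Contact is felt (5.5 N up) at the expected height, so I open.

```bash
python3 -m pendant '[[0,0,0,0,0,0,-0.5],[0,0,0,0,0,0,-0.2],[0,0,0,0,0,0,-0.2],[0,0,0,0,0,0,-0.2],[0,0,0,0,0,0,-0.2],[0,0,0,0,0,0,-0.2]]'; python3 -m pendant '[[0,0,-0.15,0,0,0,-0.2],[0,0,-0.3,0,0,0,-0.2],[0,0,-0.45,0,0,0,-0.2],[0,0,-0.6,0,0,0,-0.2],[-0.2,0,-0.6,0,0,0,-0.2],[-0.2,0,-0.6,0,0,0,-0.2]]'
python3 - <<'E'
from h import *
img,d,W,T=cloud("wrist");save(img,"w6.png")
P=W.reshape(-1,3)
p=P[(P[:,2]>.05)&(P[:,2]<.08)&(P[:,1]>-.12)&(P[:,1]<.12)&(abs(P[:,0]-.49)<.04)]
q=p[abs((p[:,0]-.493)-.096*(p[:,1]+.0055))<.009]
a=np.array([np.cos(np.radians(84.5)),np.sin(np.radians(84.5))]);t=(q[:,:2]-[.493,-.0055])@a
print(t.min(),t.max(),cv2.minAreaRect(q[:,:2].astype(np.float32)))
for c in np.arange(-.08,.09,.02):
    m=abs(t-c)<.006
    if m.any():print(c,q[m].max(0))
E
```

```text
time_s: 9.15
position: [0.4874, -0.0646, 0.1051]
tcp_rot: [[0.085, 0.996, -0.0], [0.996, -0.085, 0.0], [0.0, -0.0, -1.0]]
force: [-0.4, -0.4, -0.7]
opening: 0.565
grasp_force: 0.0
time_s: 9.75
position: [0.4853, -0.1078, 0.2267]
tcp_rot: [[0.087, 0.996, 0.005], [0.996, -0.087, -0.004], [-0.003, 0.005, -1.0]]
force: [1.2, -0.5, 0.1]
opening: 0.599
grasp_force: 0.0
-0.0810827354670503 0.041902693936430396 ((0.4909227788448334, -0.02495061606168747), (0.12299592047929764, 0.01768442988395691), 84.20447540283203)
-0.08 [ 0.4925 -0.0787  0.063 ]
-0.06 [ 0.4942 -0.0588  0.0631]
-0.039999999999999994 [ 0.4982 -0.039   0.0634]
-0.01999999999999999 [ 0.4983 -0.0191  0.0634]
1.3877787807814457e-17 [0.4999 0.0011 0.064 ]
0.020000000000000018 [0.5024 0.0208 0.0637]
0.04000000000000002 [0.5056 0.036  0.0632]
```

View pics/w6.png

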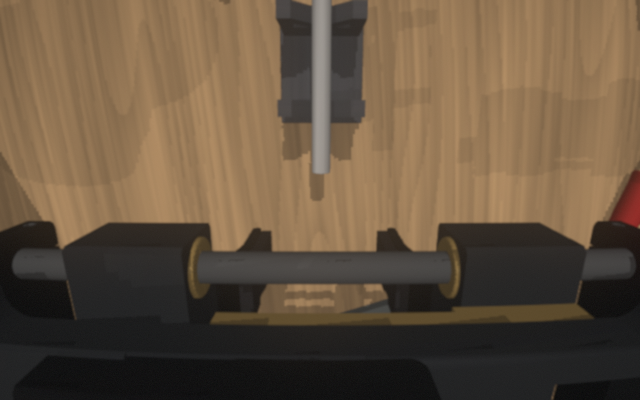

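The shaft lies in both notches, its near end at (320,170). The end is 81 mm from the rest's middle, so it is centred within about 1 mm, at the seated height. Now I take it by the middle.

```bash
python3 go.py 0.4929 -0.0065 0.106 84.5
```

```text
t 9.8 row [0.5, -0.002, 0.599, 0.001, 0.0, 0.003] rows>= 3.1 pos [ 0.4844 -0.106   0.2259] open 0.6007819082467186
```

```bash
python3 -m pendant '[[0.2,0,0,0,0,0.003,-0.2],[0.4,0,0,0,0,0.003,-0.2],[0.5,0,0.1,0,0,0.003,-0.2],[0.5,0,0.25,0,0,0.003,-0.2],[0.5,0,0.4,0,0,0.003,-0.2],[0.5,0,0.52,0,0,0.003,-0.2],[0.5,0,0.6,0,0,0.003,-0.2],[0.5,0,0.6,0,0,0.003,-0.2]]'; python3 go.py 0.4929 -0.0065 0.106 84.5
```

```text
time_s: 10.6
position: [0.4905, -0.0038, 0.1028]
tcp_rot: [[0.094, 0.996, -0.007], [0.996, -0.094, 0.002], [0.001, -0.007, -1.0]]
force: [-0.4, 1.0, -0.5]
opening: 0.6
grasp_force: 0.0
t 10.6 row [-0.012, 0.013, -0.016, -0.002, -0.0, 0.001] rows>= 0.1 pos [ 0.4905 -0.0038  0.1028] open 0.6000548270188324
```

```bash
python3 -m pendant '[[0,0,0,0,0,0,-0.2],[0,0,0,0,0,0,-0.2]]'; python3 go.py 0.4929 -0.0065 0.106 84.5; python3 -m pendant '[[0,0,0,0,0,0,1],[0,0,0,0,0,0,1],[0,0,0,0,0,0,1],[0,0,0,0,0,0,1],[0,0,0,0,0,0,1],[0,0,0,0,0,0,1],[0,0,0,0,0,0,1],[0,0,0,0,0,0,1]]'
```

```text
time_s: 10.8
position: [0.4928, -0.0047, 0.1059]
tcp_rot: [[0.094, 0.996, 0.001], [0.996, -0.094, -0.0], [-0.0, 0.001, -1.0]]
force: [0.0, -0.0, 0.2]
opening: 0.604
grasp_force: 0.0
t 10.8 row [-0.009, 0.001, -0.001, 0.0, 0.0, 0.001] rows>= 0.0 pos [ 0.4928 -0.0047  0.1059] open 0.6039401166776934
time_s: 11.6
position: [0.4932, -0.005, 0.1054]
tcp_rot: [[0.094, 0.996, 0.002], [0.996, -0.094, -0.0], [-0.0, 0.002, -1.0]]
force: [2.1, -0.3, 1.2]
opening: 0.151
grasp_force: 30.0
```

```bash
python3 -m pendant '[[0,0,-0.08,0,0,0,1],[0,0,-0.2,0,0,0,1],[0,0,-0.35,0,0,0,1],[0,0,-0.5,0,0,0,1],[0,0,-0.5,0,0,0,1],[0,0,-0.5,0,0,0,1]]'; python3 go.py 0.521 -0.2834 0.205 13.63
```

```text
time_s: 12.2
position: [0.4921, -0.0048, 0.2054]
tcp_rot: [[0.094, 0.996, 0.0], [0.996, -0.094, -0.0], [-0.0, 0.0, -1.0]]
force: [-0.6, 0.3, -0.8]
opening: 0.147
grasp_force: 30.0
t 12.2 row [-1.373, 0.274, 0.002, 0.0, -0.0, 0.394] rows>= 8.3 pos [ 0.4921 -0.0048  0.2054] open 0.14692657000306383
```

```bash
python3 -m pendant '[[-0.14,0.02,0,0,0,0.03,1],[-0.28,0.05,0,0,0,0.07,1],[-0.42,0.08,0,0,0,0.11,1],[-0.56,0.11,0,0,0,0.15,1],[-0.7,0.14,0,0,0,0.19,1],[-0.84,0.17,0,0,0,0.23,1],[-0.97,0.2,0,0,0,0.27,1],[-0.97,0.2,0,0,0,0.27,1]]'; python3 go.py 0.521 -0.2834 0.205 13.63
```

```text
time_s: 13.0
position: [0.5143, -0.205, 0.2034]
tcp_rot: [[0.812, 0.584, -0.001], [0.584, -0.812, -0.0], [-0.001, -0.0, -1.0]]
force: [0.3, 0.2, -0.8]
opening: 0.15
grasp_force: 30.0
t 13.0 row [-0.202, 0.338, -0.008, 0.0, 0.0, 0.123] rows>= 2.6 pos [ 0.5143 -0.205   0.2034] open 0.14982564153194405
```

```bash
python3 -m pendant '[[-0.05,0.08,0,0,0,0.03,1],[-0.1,0.17,0,0,0,0.06,1],[-0.15,0.26,0,0,0,0.1,1],[-0.2,0.335,0,0,0,0.123,1],[-0.2,0.335,0,0,0,0.123,1],[-0.2,0.335,0,0,0,0.123,1],[-0.2,0.335,0,0,0,0.123,1]]'; python3 go.py 0.521 -0.2834 0.128 13.63; python3 - <<'E'
from h import *
img,d,W,T=cloud("wrist");save(img,"w7.png")
P=W.reshape(-1,3);a=np.radians(13.63);D=np.array([[np.cos(a),-np.sin(a)],[np.sin(a),np.cos(a)]])
q=(P[:,:2]-[.5195,-.2837])@D
for lo,hi,n in((.13,.18,"shaft"),(.07,.1,"posts")):
    m=(P[:,2]>lo)&(P[:,2]<hi)&(abs(q[:,0])<.12)&(abs(q[:,1])<(.025 if n=="shaft" else .05))
    print(n,m.sum(),q[m].min(0),q[m].max(0),cv2.minAreaRect(q[m].astype(np.float32)),P[m].max(0)[2])
E
```

```text
time_s: 13.7
position: [0.5204, -0.2777, 0.2043]
tcp_rot: [[0.97, 0.242, -0.002], [0.242, -0.97, 0.002], [-0.002, -0.003, -1.0]]
force: [-0.8, 0.5, -0.9]
opening: 0.152
grasp_force: 30.0
t 13.7 row [-0.003, 0.03, 0.381, -0.001, 0.001, 0.002] rows>= 1.5 pos [ 0.5204 -0.2777  0.2043] open 0.15249774291769227
shaft 7488 [-0.021 -0.01 ] [0.0803 0.0224] ((0.029162421822547913, 0.004089822992682457), (0.0321163535118103, 0.10157737135887146), 82.44059753417969) 0.1798963672985385
posts 2586 [-0.0592 -0.0315] [0.1012 0.0315] ((0.02149622142314911, -0.0008415132761001587), (0.16051404178142548, 0.06282347440719604), 1.3124830722808838) 0.08988402626366676
```

```bash
ls pics
```

```text
side0.png
top0.png
top0c.png
w1.png
w2.png
w3.png
w4.png
w5.png
w6.png
w7.png
```

View pics/w7.png

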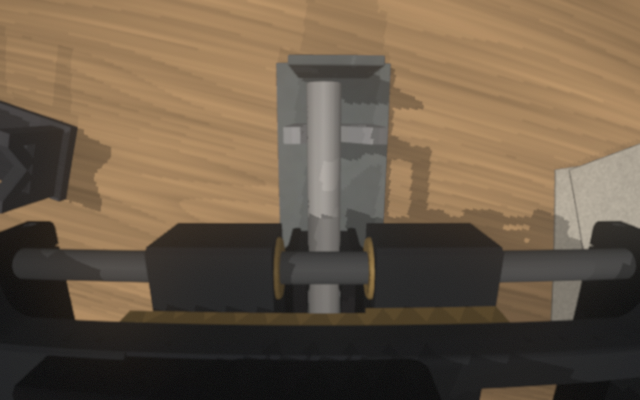

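The shaft is above the stand, its far end at (323,80), between the post and the end plate. It sits along x centred within about 1 mm, but roughly 5 mm off laterally. I settle and correct this.

```bash
python3 -m pendant '[[0,0.0,0,0,0,0,1],[0,0,0,0,0,0,1]]'; python3 go.py 0.521 -0.2834 0.128 13.63; python3 - <<'E'
from h import *
img,d,W,T=cloud("wrist");s=readout.read_state();print(s["position"])
P=W.reshape(-1,3);a=np.radians(13.63);D=np.array([[np.cos(a),-np.sin(a)],[np.sin(a),np.cos(a)]])
q=(P[:,:2]-[.5195,-.2837])@D
m=(P[:,2]>.145)&(P[:,2]<.165)&(q[:,0]>.03)&(q[:,0]<.1)&(abs(q[:,1])<.025)
print(q[m].min(0),q[m].max(0),cv2.minAreaRect(q[m].astype(np.float32)),P[m].max(0)[2])
E
```

```text
time_s: 13.95
position: [0.5212, -0.2787, 0.2053]
tcp_rot: [[0.971, 0.241, -0.0], [0.241, -0.971, 0.0], [-0.0, -0.0, -1.0]]
force: [-0.7, -0.1, -0.9]
opening: 0.15
grasp_force: 30.0
t 13.95 row [-0.006, 0.023, 0.387, -0.0, 0.0, 0.002] rows>= 1.5 pos [ 0.5212 -0.2787  0.2053] open 0.14955477026729969
[ 0.5212 -0.279   0.2053]
[ 0.03   -0.0019] [0.081  0.0123] ((0.05547516047954559, 0.005234177689999342), (0.05094119906425476, 0.014109441079199314), 0.17504429817199707) 0.16360611878680686
```

```bash
python3 -m pendant '[[-0.005,0.026,0.04,0,0,0.001,1],[-0.005,0.026,0.12,0,0,0.001,1],[-0.005,0.026,0.2,0,0,0.001,1],[-0.005,0.026,0.27,0,0,0.001,1],[-0.005,0.026,0.32,0,0,0.001,1],[-0.005,0.026,0.36,0,0,0.001,1],[-0.005,0.026,0.38,0,0,0.001,1],[-0.005,0.026,0.38,0,0,0.001,1]]'; python3 -m pendant '[[0,0,0.005,0,0,0,1],[0,0,0.005,0,0,0,1]]'
```

```text
time_s: 14.8
position: [0.5213, -0.2847, 0.1287]
tcp_rot: [[0.972, 0.237, -0.001], [0.237, -0.972, 0.001], [-0.0, -0.001, -1.0]]
force: [-0.0, 0.2, -0.3]
opening: 0.153
grasp_force: 30.0
time_s: 15.0
position: [0.5217, -0.285, 0.1287]
tcp_rot: [[0.972, 0.237, 0.001], [0.237, -0.972, -0.001], [0.001, 0.001, -1.0]]
force: [-0.2, -0.3, -0.1]
opening: 0.149
grasp_force: 30.0
```

```bash
python3 -m pendant '[[0,0,0.005,0,0,0,1],[0,0,0.01,0,0,0,1],[0,0,0.01,0,0,0,1]]'; python3 -m pendant '[[0,0,0.005,0,0,0,1],[0,0,0.005,0,0,0,1]]'
```

```text
time_s: 15.3
position: [0.5215, -0.2848, 0.1264]
tcp_rot: [[0.972, 0.237, 0.0], [0.237, -0.972, -0.0], [0.0, 0.0, -1.0]]
force: [-0.3, 0.5, -0.3]
opening: 0.148
grasp_force: 30.0
time_s: 15.5
position: [0.5215, -0.2848, 0.1262]
tcp_rot: [[0.972, 0.237, 0.0], [0.237, -0.972, -0.0], [0.0, 0.0, -1.0]]
force: [-1.3, 0.5, 5.0]
opening: 0.151
grasp_force: 30.0
```

The shaft is seated (5 N). I release, retreat upwards and check.

```bash
python3 -m pendant '[[0,0,0,0,0,0,-0.2],[0,0,0,0,0,0,-0.2],[0,0,0,0,0,0,-0.2],[0,0,0,0,0,0,-0.2],[0,0,0,0,0,0,-0.2],[0,0,0,0,0,0,-0.2]]'; python3 -m pendant '[[0,0,-0.1,0,0,0,-0.2],[0,0,-0.25,0,0,0,-0.2],[0,0,-0.45,0,0,0,-0.2],[0,0,-0.65,0,0,0,-0.2],[-0.3,0,-0.8,0,0,0,-0.2],[-0.6,0,-0.8,0,0,0,-0.2],[-0.6,0,-0.8,0,0,0,-0.2],[-0.6,0,-0.8,0,0,0,-0.2]]'
python3 - <<'E'
from h import *
img,d,W,T=cloud("wrist");save(img,"w8.png")
P=W.reshape(-1,3);a=np.radians(13.63);D=np.array([[np.cos(a),-np.sin(a)],[np.sin(a),np.cos(a)]])
q=(P[:,:2]-[.5195,-.2837])@D
m=(P[:,2]>.07)&(P[:,2]<.1)&(abs(q[:,0])<.09)&(abs(q[:,1])<.009)
print(q[m].min(0),q[m].max(0),np.median(q[m],0))
for c in np.arange(-.08,.09,.02):
    k=m&(abs(q[:,0]-c)<.006)
    if k.any():print(round(c,2),P[k].max(0)[2],q[k].mean(0))
E
```

```text
time_s: 16.1
position: [0.5214, -0.2848, 0.1251]
tcp_rot: [[0.972, 0.237, -0.0], [0.237, -0.972, 0.0], [-0.0, -0.0, -1.0]]
force: [-0.0, 0.2, 0.9]
opening: 0.569
grasp_force: 0.0
time_s: 16.9
position: [0.4021, -0.3134, 0.2859]
tcp_rot: [[0.972, 0.233, -0.001], [0.233, -0.972, 0.0], [-0.001, -0.0, -1.0]]
force: [0.6, -0.5, 0.4]
opening: 0.602
grasp_force: 0.0
[-0.0803 -0.0088] [0.0347 0.0085] [-0.0214 -0.0001]
-0.08 0.08324211893187089 [-0.0771  0.0003]
-0.06 0.08319547449227943 [-0.0597  0.    ]
-0.04 0.08392205909702277 [-0.0398  0.0001]
-0.02 0.08335973710232425 [-0.02    0.0001]
0.0 0.08340607198032857 [0.0001 0.    ]
0.02 0.08359676689302381 [0.0202 0.    ]
0.04 0.0774865140551248 [ 0.0343 -0.0018]
```

View pics/w8.png

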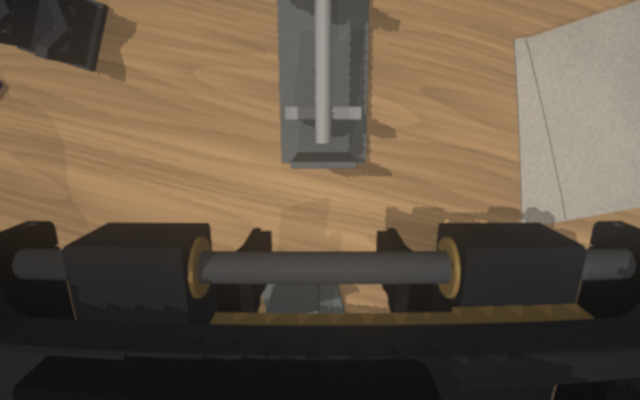

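The shaft lies in the stand's notches, its near end at (323,140) and inside the end plate. It is centred, level and at the seated height.

```bash
python3 -c "
from rig import bot;print(bot.hand_in())"
```

```text
the job is handed in; nothing more can be done
None
```

The plain shaft was drawn from the rack, laid in the V rest and let go, then moved to the leftmost check stand. It lies there let go, centred within about 1 mm and at seated height; I handed the job in at about 17 s but saw no verdict.

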